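# Shift a cart drive unit into Park and torque its hub bolt

## Task

The cart drive unit on the repair bench needs its hub bolt torqued. Work the selector lever through its zigzag gate from the green-dot notch into the Park notch at the red dot, fully home, so that the hub is locked; then turn the torque wrench that sits on the hub bolt clockwise (seen from above) until its handle breaks over at the hinge, without forcing it on against its stop, and let it spring straight again. Leave the selector in Park and do not disturb the multimeter, the solder spool or the spray can.

Things in the scene. Friction and masses are not known exactly. Their poses are not given: they have to be found in the camera images.
- drive_unit: Cart drive unit lying on its side, fixed: aluminium gearcase 190 x 320 mm, top at 98 mm, black motor on its far side. Origin on the bench under the middle of the case; x away from the robot along the motor, y left, z up. At (30,-100) mm stands the shift tower with the gate, at (0,100) mm the output hub with its brake disc (156 mm across, top at 120 mm), turning about z.
- gate: Steel plate 96 x 80 x 4 mm on the shift tower, same axes as the drive unit; origin mid top face, 140 mm above the bench. Slot 16 mm wide for a 10 mm rod; its centre line in mm (dots painted beside it): green dot (-24,-18), yellow dot (-24,-6), (0,-6), (0,6), white dot (24,6), red dot (24,18) = Park. So: left, away, left, away, left; each leg ends against the slot's wall. Play 2 mm.
- park_notch (a point): In the plate's top face: where the middle of the rod must end (Park, red dot).
- knob (a point): Centre of the black ball knob, 38 mm across, 140 mm up the 10 mm lever rod from its pivot, which lies 65 mm under the gate's origin; 200 to 215 mm above the bench. Its axes lean with the lever. The lever stays where left; it takes 2 to 3 N at the knob, more on the last leg into Park, where it pushes in the park pawl and may turn the free hub (with the wrench) a few degrees.
- shift_across (a joint): Lean of the selector lever across the gate, rad: 0 upright, plus to the left (the gate's +y). About -0.28 in the green-dot notch, -0.09 and +0.09 in the two long lanes, +0.28 to +0.31 in Park.
- shift_along (a joint): Lean of the selector lever along the gate, rad: 0 upright, plus away from the robot (the gate's +x). About -0.36 at the green and yellow dots, 0 at the middle step, +0.36 at the white and red dots.
- hub (a joint): Turn of the output hub and brake disc, rad, plus clockwise seen from above. It turns almost freely, carrying bolt and wrench along, unless the selector is in Park; in Park it has about 0.2 rad of play in all and then holds.
- bolt_axis (a point): Point on the hub bolt's vertical axis at the height of the wrench handle, 170 mm above the bench. The wrench's socket stays on the bolt. The y axis here points along the wrench from the bolt to the hinge, z up.
- bolt_turn (a joint): Turn of the bolt, with the wrench's head, in the hub, rad, plus clockwise seen from above (tightening). Starts between 0 and 0.15, comes up tight at 0.35. Running it down takes about 0.5 N m; it stays where it is left.
- wrench_break (a joint): Bend of the wrench handle at its hinge, rad: 0 straight, plus when it gives clockwise seen from above; hard stop at 0.42. A preloaded spring keeps it straight: it gives at about 2.25 N m at the hinge (17 N at the middle of the grip, 3 N m on the bolt), keeps nearly that load as it bends, and springs straight when let go.
- wrench_grip (a point): Middle of the wrench's black grip, a round bar 26 mm thick, 100 mm long, lying level 170 mm above the bench, 170 mm from the bolt axis; the hinge is 130 mm from here, 40 mm from the bolt axis. The y axis points along the handle to its free end, z up. Under the grip is only the bench.
- multimeter: Multimeter 190 x 90 x 48 mm lying on the bench to the left beyond the wrench; origin under its middle. To be left alone.
- solder_spool: Orange solder spool 60 mm across, 52 mm high, standing on the bench to the right of the motor; origin under its middle. To be left alone.
- spray_can: Blue spray can 58 mm across, 170 mm high, standing on the bench to the right of the drive unit; origin under its middle. To be left alone.

How it is judged:
By the outcome, as a careful person would: the job done as asked, in the order asked, and still so for the second after the job is handed in, with the robot touching nothing.
It also fails if it takes over 64 s, if anything falls off the work surface, if the arm or the gripper's body presses on something with over 40 N, if the wrist force passes 120 N, or if a joint passes its speed limit or range.

## Robot

A 6-joint arm with a two-finger parallel gripper is mounted at the origin on the work surface. World frame = base frame: x ahead of the robot, y to its left, z up, the work surface at z = 0. Lengths are in m, angles in degrees, forces in N, time in s.
With the tool pointing down it reaches from about 0.375 to 0.9 m from the base axis. Payload 3.1 kg.
Tool frame: the origin (TCP) lies on the centre line of the jaws, within the pads' length; the fingertips stand 25 mm ahead of it and the grasp point (between the pads) lies 6 mm ahead of it; y points along the fingers, x is the direction in which the jaws open and shut, and the axes are right-handed (so a half turn about y gives the same grasp; the last joint's range is limited). The gripper opens to 87 mm and grips with 3 to 60 N. Pads are 19 mm wide; open, the fingers measure 117 mm over their backs; the gripper's body (75 mm by 190 mm) begins 51 mm behind the grasp point.
Start: joints at [61.507, 30.224, 82.088, -0, 67.689, -10.227], TCP at [0.196, 0.593, 0.248] pointing down, gripper open.
Joint ranges: [-176.69, 176.69], [-43.24, 126.21], [12.49, 139.97], [-82, 262], [0, 151.66], [-163.58, 163.58]. Speed limits (degrees/s): [159.86, 159.86, 180, 180, 180, 180].

## Interface

Orientations are given as a 3x3 rotation matrix whose columns are the frame's x, y, z axes.
In Python, from rig import * gives the robot as it stands.
- The arm moves only by the tool play_rows, never from a script. Its argument "commands" is a list of rows, each a list of 2 entries, a list of its own where there are three numbers: the shift along the world's x, y, z in m, then the turn, a rotation vector about the world's x, y, z in rad. A call has 1 to 10 rows; each row is the pose to reach, as a shift and turn from the pose commanded when the call began; what a row does not reach only later rows make up. A row lasts 1/8 s, in which the tool goes at most 62.5 mm and 10.7 degrees, less where a joint would pass 70% of its speed; a pose out of reach is approached as far as the arm can. A call with a gripper value outside its range is refused whole. "gripper" is the finger opening in m, from 0 to 0.087, set as the call begins (left out, the last holds). The fingers move at their own pace and stop on an object; the grip force is fixed at half the most. Time passes only in rows, so rows that repeat a pose let the fingers close. It gives the time, the measured TCP pose, the force and the opening at its end, in the units of the state.
- read_state(): the state, without advancing time (a new reading comes with each control period).
- capture(name): name is "scene" or "side" or "wrist"; returns a dict with "frame" (480x640x3 uint8, red, green, blue), "depth" (480x640 float32, m along the optical axis (not along the pixel's ray), 0 where there is no reading), "mtx" (3x3 intrinsics, pixels), "dist_coeffs" ([k1, k2, p1, p2, k3] as OpenCV has them; the pictures are not rectified), "cam_to_world" (4x4, takes a point from camera to world coordinates); the wrist camera has in their place "hand_eye" (4x4, takes a point from camera to tool coordinates, whose origin is the TCP and whose axes are the tool frame's). Camera axes: x right, y down, z forward; pixel columns grow to the right and rows downward; lengths in m; the calibration is good to about 2 mm. A picture is of the moment at which its call begins: read the wrist's pose just before it.
- hand_in(): hands the job in, once; it reports no verdict.
The state is a dict: "time_s": time; "joint_positions": joint angles; "qvel": joint speeds; "tau": joint torques, N m; "position": TCP position; "tcp_rot": TCP orientation; "force": force on the tool from outside, world axes, zero at the start; "moment": the same for the moment, N m; "opening": opening from 0.0 (shut) to 1.0 (fully open).
Only numpy, scipy, OpenCV 4.12 (cv2) and the standard library are available. Lean on these libraries where they do the work, as an engineer would, in place of code of your own. Each camera call takes 0.05 s, during which the arm holds its last target. There are 200 camera calls.

## Working session

There is one attempt and no reset: what is moved stays moved. The work goes in short steps, Python scripts to look and compute and a tool call to move; the robot and the scene stay as the last step left them, time stands still between calls to the robot, and variables do not carry over. Pictures are saved under pics/ and viewed, about 8 in all and at most 12, crops included, and the job is handed in when it is done.

Besides the shell and the picture viewer there is one more tool, called by a JSON object that holds its "op" and its "data", one argument or row to a line. play_rows: Moves the arm, as the interface text tells. Its arguments: {"type":"object","properties":{"commands":{"type":"array"},"gripper":{"type":"number"}},"required":["commands"]}

```bash
mkdir -p pics; ls
python3 - <<'E'
from rig import *
import cv2,pickle
s=read_state();print(s)
d={}
for n in("scene","side"):
    c=capture(n);d[n]=c;print(n,c["mtx"],c["dist_coeffs"],c["cam_to_world"])
    cv2.imwrite(f"pics/{n}1.png",c["frame"][:,:,::-1])
pickle.dump(d,open("c1.pkl","wb"))
E
```

```text
pics
{'time_s': 0.0, 'joint_positions': array([ 6.15067657e+01,  3.02770212e+01,  8.21555184e+01, -1.92966925e-03,
        6.76914499e+01, -1.02268148e+01]), 'qvel': array([-0.13083199, -0.00251635, -0.05874535, -0.02148433,  0.05122595,
       -0.00757702]), 'tau': array([-3.33679282e-04, -4.40032518e+01, -1.76594782e+01,  6.30712160e-02,
        5.82815974e-02, -1.91492177e-04]), 'position': array([0.19554171, 0.59290374, 0.24659727]), 'tcp_rot': array([[ 3.13422708e-01, -1.00497302e-03, -9.49613183e-01],
       [ 9.49611314e-01, -1.91676525e-03,  3.13424119e-01],
       [-2.13516834e-03, -9.99997658e-01,  3.53575997e-04]]), 'force': array([ 0.07781079, -0.37594056,  0.41568136]), 'moment': array([0.0472344 , 0.05025188, 0.00320214]), 'opening': 0.999267616749628}
scene [[450.48531783   0.         325.59018417]
 [  0.         450.48531783 233.54146855]
 [  0.           0.           1.        ]] [-0.08117797  0.          0.          0.          0.        ] [[-0.0456781   0.76656587 -0.64053905  1.20809864]
 [ 0.99887857  0.02705495 -0.03885394  0.0397315 ]
 [-0.01245435 -0.64159551 -0.76694204  0.91147301]
 [ 0.          0.          0.          1.        ]]
side [[463.42602116   0.         310.71056012]
 [  0.         463.42602116 241.95195047]
 [  0.           0.           1.        ]] [0.03812729 0.         0.         0.         0.        ] [[-0.87075872 -0.37229008  0.32121543  0.2840768 ]
 [-0.49164568  0.64858286 -0.58105491  0.49253571]
 [ 0.00798615 -0.66388281 -0.74779398  0.83973809]
 [ 0.          0.          0.          1.        ]]
```

View pics/scene1.png

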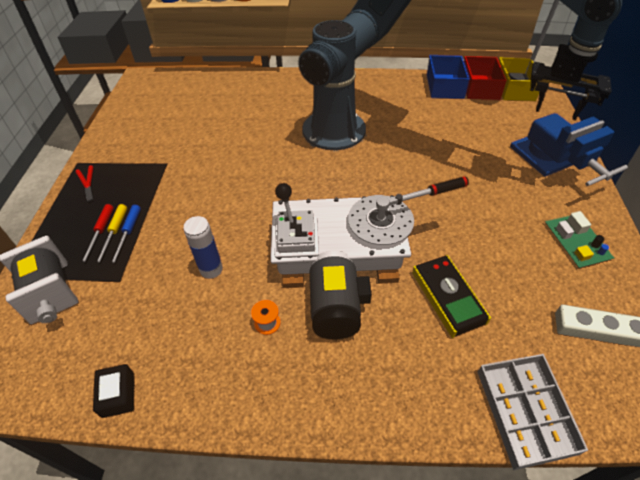

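View pics/side1.png

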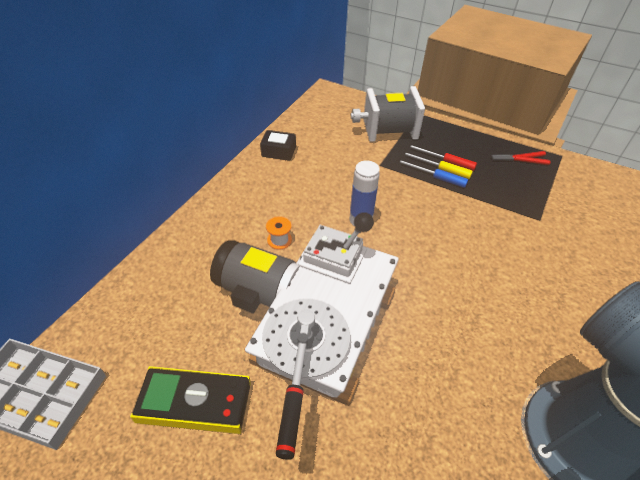

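Scene view: knob (284,191), gate about (297,230), hub (381,212), grip (449,187) with red bands. Side view: knob (364,222), grip (290,420), hub (305,332). Next I measure by blobs and rays.

```bash
cat > h.py <<'E'
import numpy as np,cv2,pickle
def ray(c,px):
    u=cv2.undistortPoints(np.array([[px]],float),c["mtx"],c["dist_coeffs"])[0,0]
    T=c["cam_to_world"];return T[:3,3],T[:3,:3]@np.array([u[0],u[1],1])
def plane(c,px,z):
    o,d=ray(c,px);return o+d*(z-o[2])/d[2]
def tri(c1,p1,c2,p2):
    A=[];b=[]
    for c,p in((c1,p1),(c2,p2)):
        o,d=ray(c,p);d=d/np.linalg.norm(d);P=np.eye(3)-np.outer(d,d);A.append(P);b.append(P@o)
    return np.linalg.lstsq(np.vstack(A),np.hstack(b),rcond=None)[0]
def blobs(m,box,amin=4):
    x0,y0,x1,y1=box;k=np.zeros(m.shape,np.uint8);k[y0:y1,x0:x1]=m[y0:y1,x0:x1]
    n,l,s,c=cv2.connectedComponentsWithStats(k)
    return [(s[i,4],c[i].round(1).tolist(),s[i,:4].tolist()) for i in range(1,n) if s[i,4]>=amin]
def masks(f):
    h=cv2.cvtColor(f,cv2.COLOR_RGB2HSV);H,S,V=h[...,0],h[...,1],h[...,2]
    return dict(dark=(V<60),red=((H<6)|(H>174))&(S>170)&(V>90),green=(H>45)&(H<80)&(S>120)&(V>80),yellow=(H>24)&(H<34)&(S>150)&(V>120))
E
python3 - <<'E'
from h import *
d=pickle.load(open("c1.pkl","rb"))
B={"scene":dict(knob=(270,175,300,207),gate=(270,205,325,255),grip=(425,170,475,205)),"side":dict(knob=(345,205,380,238),gate=(300,225,370,275),grip=(270,380,310,465))}
for n,c in d.items():
    m=masks(c["frame"])
    print(n,"knob",blobs(m["dark"],B[n]["knob"],30))
    for k in("red","green","yellow"):print(k,blobs(m[k],B[n]["gate"],2))
    print("grip red",blobs(m["red"],B[n]["grip"]),"dark",blobs(m["dark"],B[n]["grip"],30))
S,D=d["scene"],d["side"]
cv2.imwrite("pics/crop.png",np.vstack([cv2.resize(S["frame"][165:285,260:480],None,fx=3,fy=3,interpolation=2)[:300,:,::-1],cv2.resize(D["frame"][200:370,240:460],None,fx=3,fy=3,interpolation=2)[:300,:,::-1]]))
E
```

```text
scene knob [(np.int32(197), [283.2, 191.6], [276, 184, 15, 18])]
red [(np.int32(8), [310.1, 233.1], [309, 232, 3, 3])]
green [(np.int32(6), [281.0, 218.5], [280, 218, 3, 2])]
yellow [(np.int32(8), [298.5, 217.5], [297, 217, 4, 2])]
grip red [(np.int32(26), [465.2, 180.1], [463, 177, 5, 8]), (np.int32(27), [434.4, 188.1], [432, 185, 5, 8])] dark [(np.int32(246), [450.0, 184.9], [436, 178, 29, 15])]
side knob []
red [(np.int32(7), [316.0, 251.7], [315, 251, 3, 3])]
green []
yellow [(np.int32(11), [343.5, 250.4], [342, 249, 4, 4])]
grip red [(np.int32(56), [294.6, 389.6], [287, 387, 16, 7]), (np.int32(88), [285.2, 447.7], [276, 445, 19, 8])] dark [(np.int32(51), [293.7, 439.2], [289, 431, 8, 16]), (np.int32(93), [284.5, 455.1], [276, 451, 18, 8])]
```

View pics/crop.png

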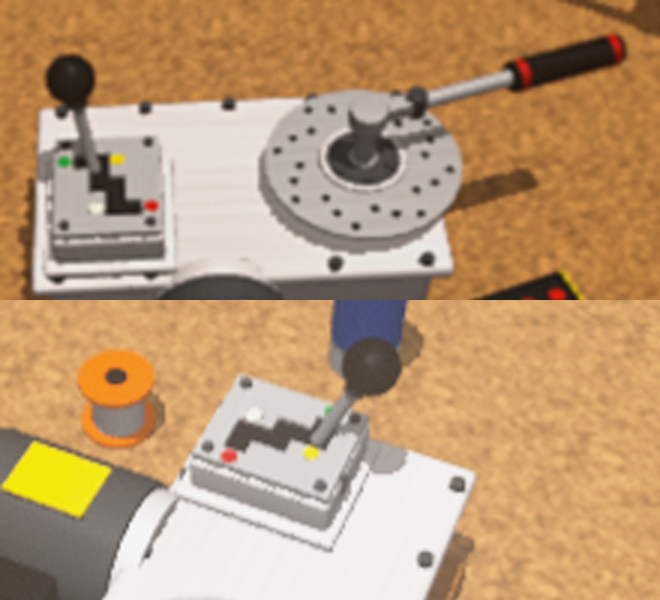

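Run:
```python
from h import *
d=pickle.load(open("c1.pkl","rb"));S,D=d["scene"],d["side"]
s=[plane(S,p,.14) for p in[(282,213.3),(309.3,212.3),(281.3,240),(311.7,238)]]
e=[plane(D,p,.14) for p in[(358,239.7),(346.7,262),(322,227.7),(309.3,248.7)]]
R=lambda a:np.round(a,4)
for n,q in(("scene",s),("side",e)):
    q=np.array(q);x=q[2:].mean(0)-q[:2].mean(0);y=q[1::2].mean(0)-q[::2].mean(0)
    print(n,R(q.mean(0)),np.degrees([np.arctan2(x[1],x[0]),np.arctan2(-y[0],y[1])]),np.linalg.norm(x),np.linalg.norm(y))
print("knob",R(tri(S,(283.2,191.6),D,(363.7,222))))
for n,a,b in(("red",(310.1,233.1),(316,251.7)),("yel",(298.5,217.5),(343.5,250.4))):print(n,R(plane(S,a,.14)),R(plane(D,b,.14)),R(tri(S,a,D,b)))
print("gripends",R(tri(S,(434.4,188.1),D,(294.6,389.6))),R(tri(S,(465.2,180.1),D,(285.2,447.7))))
for c,box in((S,(340,190,420,250)),(D,(240,290,360,385))):pass
# red/green strip dots expressed later; disc centre by rough extents
print("disc scene",R(plane(S,(380.7,220),.12)),"disc side",R(plane(D,(306,340),.12)))
```

```text
scene [ 0.5426 -0.0674  0.14  ] [6.45782925 5.87226034] 0.07889779098848157 0.06544766766576342
side [ 0.5412 -0.0691  0.14  ] [4.83470652 5.25684055] 0.07994434047988419 0.0636908927615154
knob [ 0.4955 -0.0973  0.2015]
red [ 0.5637 -0.034   0.14  ] [ 0.5629 -0.0339  0.14  ] [ 0.5631 -0.0342  0.1394]
yel [ 0.5178 -0.064   0.14  ] [ 0.5171 -0.0641  0.14  ] [ 0.5173 -0.0642  0.1396]
gripends [0.4463 0.2472 0.1769] [0.4157 0.3239 0.1763]
disc scene [0.5011 0.1271 0.12  ] disc side [0.4878 0.1367 0.12  ]
```

{"op": "play_rows", "data": {
  "commands": [
    [[0.015, -0.035, 0.04], [0, 0, 0.04]],
    [[0.04, -0.09, 0.06], [0, 0, 0.08]],
    [[0.06, -0.14, 0.07], [0, 0, 0.12]],
    [[0.085, -0.19, 0.07], [0, 0, 0.16]],
    [[0.105, -0.24, 0.07], [0, 0, 0.2]],
    [[0.13, -0.3, 0.07], [0, 0, 0.24]],
    [[0.155, -0.355, 0.07], [0, 0, 0.28]],
    [[0.18, -0.41, 0.07], [0, 0, 0.32]],
    [[0.2, -0.465, 0.07], [0, 0, 0.36]],
    [[0.225, -0.52, 0.07], [0, 0, 0.42]]
  ]
}}

```text
time_s: 1.35
position: [0.4208, 0.0717, 0.3175]
tcp_rot: [[-0.103, -0.0, -0.995], [0.995, 0.0, -0.103], [0.0, -1.0, 0.0]]
force: [0.7, 0.5, -0.6]
opening: 1.001
```

{"op": "play_rows", "data": {
  "commands": [
    [[0.02, -0.05, 0], [0, 0, 0]],
    [[0.045, -0.1, 0], [0, 0, 0]],
    [[0.065, -0.14, 0], [0, 0, 0]],
    [[0.075, -0.173, 0], [0, 0, 0]],
    [[0.075, -0.173, 0], [0, 0, 0]],
    [[0.075, -0.173, 0], [0, 0, 0]]
  ]
}}

```text
time_s: 2.1
position: [0.4951, -0.0988, 0.3171]
tcp_rot: [[-0.101, -0.002, -0.995], [0.995, 0.001, -0.101], [0.001, -1.0, 0.002]]
force: [0.2, 0.2, 0.3]
opening: 1.001
```

Run:
```python
from rig import *
from h import *
s=read_state();c=capture("wrist")
T=np.eye(4);T[:3,:3]=s["tcp_rot"];T[:3,3]=s["position"];c["cam_to_world"]=T@c["hand_eye"]
pickle.dump(c,open("w1.pkl","wb"))
print(s["time_s"],s["position"],s["tcp_rot"],s["joint_positions"],s["force"],s["moment"]);print(c["hand_eye"])
cv2.imwrite("pics/w1.png",c["frame"][:,:,::-1])
```

```text
2.1 [ 0.49506707 -0.09876875  0.31705501] [[-0.10083637 -0.00164721 -0.99490166]
 [ 0.99490197  0.00128927 -0.10083854]
 [ 0.0014488  -0.99999781  0.00150881]] [-2.40011909e+01  1.62012267e+01  9.38239494e+01  3.09434245e-02
  7.00910917e+01 -1.19799161e+02] [0.15536919 0.21673439 0.30474948] [ 0.00243931  0.04121219 -0.00818207]
[[ 9.99999483e-01 -8.15646838e-04 -6.07113539e-04 -9.56370871e-05]
 [ 3.55332144e-04 -2.79109126e-01  9.60259324e-01 -1.37012788e-01]
 [-9.52683411e-04 -9.60259043e-01 -2.79108692e-01  7.75128260e-02]
 [ 0.00000000e+00  0.00000000e+00  0.00000000e+00  1.00000000e+00]]
```

View pics/w1.png

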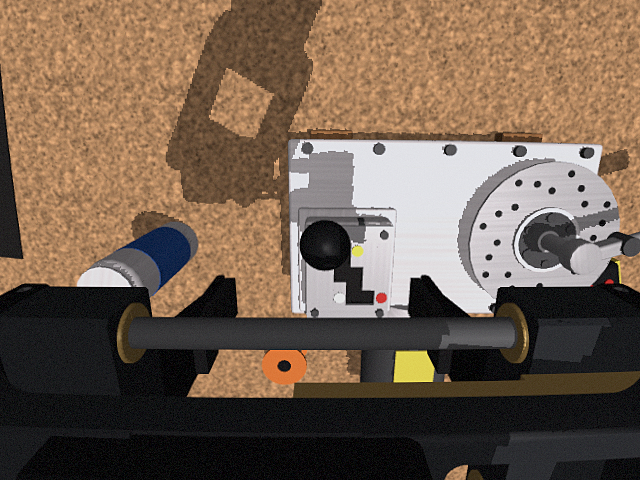

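The knob is at about (325,245) between the fingers' lanes, the gate is clear, and the hub head is at about (548,240).

Run:
```python
from h import *
c=pickle.load(open("w1.pkl","rb"));d=pickle.load(open("c1.pkl","rb"))
print(blobs(masks(c["frame"])["dark"],(285,210,365,280),100))
print("knob",plane(c,(325,245),.202),tri(c,(325,245),d["scene"],(283.2,191.6)),tri(c,(325,245),d["side"],(363.7,222)))
m=masks(c["frame"])
for k in("red","yellow"):
    for b in blobs(m[k],(300,215,395,320)):print(k,plane(c,b[1],.14))
```

```text
[(np.int32(2405), [328.5, 249.4], [300, 220, 63, 60])]
knob [ 0.49506245 -0.09687897  0.202     ] [ 0.49547601 -0.09676993  0.20061117] [ 0.49473208 -0.09692388  0.20315455]
red [ 0.56218527 -0.03471571  0.14      ]
yellow [ 0.51647052 -0.06428279  0.14      ]
```

{"op": "play_rows", "data": {
  "commands": [
    [[0, 0.002, -0.04], [0, 0, 0]],
    [[0, 0.002, -0.08], [0, 0, 0]],
    [[0, 0.002, -0.105], [0, 0, 0]],
    [[0, 0.002, -0.109], [0, 0, 0]],
    [[0, 0.002, -0.109], [0, 0, 0]]
  ]
}}

```text
time_s: 2.78
position: [0.4961, -0.0969, 0.2092]
tcp_rot: [[-0.102, 0.001, -0.995], [0.995, -0.0, -0.102], [-0.0, -1.0, -0.001]]
force: [-0.3, -0.3, 0.4]
opening: 0.997
```

{"op": "play_rows", "data": {
  "commands": [
    [[0, 0, 0], [0, 0, 0]],
    [[0, 0, 0], [0, 0, 0]],
    [[0, 0, 0], [0, 0, 0]],
    [[0, 0, 0], [0, 0, 0]],
    [[0, 0, 0], [0, 0, 0]],
    [[0, 0, 0], [0, 0, 0]]
  ],
  "gripper": 0.03
}}

```text
time_s: 3.52
position: [0.4958, -0.0974, 0.2085]
tcp_rot: [[-0.101, -0.0, -0.995], [0.995, 0.0, -0.101], [0.0, -1.0, 0.0]]
force: [-0.1, 0.4, 0.7]
opening: 0.418
```

{"op": "play_rows", "data": {
  "commands": [
    [[0, 0.004, 0.001], [0, 0, 0]],
    [[-0.001, 0.008, 0.003], [0, 0, 0]],
    [[-0.001, 0.012, 0.004], [0, 0, 0]],
    [[-0.001, 0.014, 0.004], [0, 0, 0]],
    [[-0.001, 0.014, 0.004], [0, 0, 0]]
  ]
}}

```text
time_s: 4.15
position: [0.4951, -0.0848, 0.212]
tcp_rot: [[-0.102, 0.0, -0.995], [0.995, -0.003, -0.102], [-0.003, -1.0, 0.0]]
force: [1.4, -4.7, -6.4]
opening: 0.421
```

{"op": "play_rows", "data": {
  "commands": [
    [[0, 0.003, 0.0], [0, 0, 0]],
    [[0, 0.003, 0.0], [0, 0, 0]]
  ]
}}

```text
time_s: 4.4
position: [0.495, -0.0823, 0.2125]
tcp_rot: [[-0.103, 0.0, -0.995], [0.995, -0.004, -0.103], [-0.004, -1.0, 0.0]]
force: [-0.8, -5.2, -2.9]
opening: 0.421
```

{"op": "play_rows", "data": {
  "commands": [
    [[0, 0.004, 0.0], [0, 0, 0]],
    [[0, 0.004, 0.0], [0, 0, 0]]
  ]
}}

```text
time_s: 4.65
position: [0.495, -0.0791, 0.2131]
tcp_rot: [[-0.103, 0.0, -0.995], [0.995, -0.007, -0.103], [-0.007, -1.0, 0.0]]
force: [-2.8, -8.4, 1.2]
opening: 0.42
```

{"op": "play_rows", "data": {
  "commands": [
    [[0.005, -0.004, 0.001], [0, 0, 0]],
    [[0.012, -0.004, 0.004], [0, 0, 0]],
    [[0.02, -0.004, 0.006], [0, 0, 0]],
    [[0.028, -0.003, 0.007], [0, 0, 0]],
    [[0.036, -0.002, 0.008], [0, 0, 0]],
    [[0.042, -0.002, 0.008], [0, 0, 0]],
    [[0.048, -0.002, 0.008], [0, 0, 0]],
    [[0.048, -0.002, 0.008], [0, 0, 0]]
  ]
}}

```text
time_s: 5.65
position: [0.5441, -0.078, 0.221]
tcp_rot: [[-0.101, 0.002, -0.995], [0.995, 0.001, -0.101], [0.001, -1.0, -0.002]]
force: [-1.8, 2.6, 5.6]
opening: 0.421
```

Leg 3: left 25 mm.

{"op": "play_rows", "data": {
  "commands": [
    [[0.003, 0.0, 0], [0, 0, 0]],
    [[0.002, 0.006, 0], [0, 0, 0]],
    [[0.001, 0.012, 0], [0, 0, 0]],
    [[0, 0.018, 0], [0, 0, 0]],
    [[0, 0.024, 0], [0, 0, 0]],
    [[0, 0.025, 0], [0, 0, 0]]
  ]
}}

```text
time_s: 6.4
position: [0.5453, -0.0562, 0.2217]
tcp_rot: [[-0.103, 0.006, -0.995], [0.995, -0.007, -0.103], [-0.008, -1.0, -0.005]]
force: [-0.3, -6.6, 3.7]
opening: 0.418
```

{"op": "play_rows", "data": {
  "commands": [
    [[0, 0.003, 0], [0, 0, 0]],
    [[0.004, 0.003, 0], [0, 0, 0]],
    [[0.012, 0.003, -0.001], [0, 0, 0]],
    [[0.02, 0.003, -0.002], [0, 0, 0]],
    [[0.028, 0.003, -0.004], [0, 0, 0]],
    [[0.036, 0.004, -0.006], [0, 0, 0]],
    [[0.042, 0.004, -0.008], [0, 0, 0]],
    [[0.046, 0.004, -0.009], [0, 0, 0]],
    [[0.046, 0.004, -0.009], [0, 0, 0]]
  ]
}}

```text
time_s: 7.52
position: [0.591, -0.0498, 0.2125]
tcp_rot: [[-0.101, 0.005, -0.995], [0.995, -0.001, -0.101], [-0.001, -1.0, -0.005]]
force: [0.2, -0.2, 5.0]
opening: 0.415
```

{"op": "play_rows", "data": {
  "commands": [
    [[0, 0.005, -0.001], [0, 0, 0]],
    [[-0.001, 0.01, -0.002], [0, 0, 0]],
    [[-0.002, 0.015, -0.004], [0, 0, 0]],
    [[-0.003, 0.02, -0.006], [0, 0, 0]],
    [[-0.004, 0.025, -0.008], [0, 0, 0]],
    [[-0.004, 0.028, -0.009], [0, 0, 0]],
    [[-0.004, 0.028, -0.009], [0, 0, 0]]
  ]
}}

```text
time_s: 8.4
position: [0.5885, -0.0239, 0.204]
tcp_rot: [[-0.102, 0.009, -0.995], [0.995, -0.006, -0.102], [-0.007, -1.0, -0.009]]
force: [1.0, -4.8, 3.4]
opening: 0.415
```

{"op": "play_rows", "data": {
  "commands": [
    [[0, 0.003, -0.001], [0, 0, 0]],
    [[0, 0.005, -0.001], [0, 0, 0]],
    [[0, 0.005, -0.001], [0, 0, 0]]
  ]
}}

```text
time_s: 8.78
position: [0.5887, -0.0221, 0.2034]
tcp_rot: [[-0.104, 0.01, -0.995], [0.995, -0.012, -0.104], [-0.013, -1.0, -0.008]]
force: [-0.1, -12.3, 5.1]
opening: 0.411
```

{"op": "play_rows", "data": {
  "commands": [
    [[0, -0.002, 0], [0, 0, 0]],
    [[0, -0.002, 0], [0, 0, 0]],
    [[0, -0.002, 0], [0, 0, 0]],
    [[0, -0.002, 0], [0, 0, 0]],
    [[0, -0.002, 0.03], [0, 0, 0]],
    [[0, -0.002, 0.08], [0, 0, 0]],
    [[0, -0.002, 0.11], [0, 0, 0]],
    [[0, -0.002, 0.11], [0, 0, 0]]
  ],
  "gripper": 0.087
}}

```text
time_s: 9.78
position: [0.5862, -0.0183, 0.314]
tcp_rot: [[-0.102, 0.006, -0.995], [0.995, -0.001, -0.102], [-0.002, -1.0, -0.006]]
force: [0.6, -0.6, -0.9]
opening: 0.997
```

Run:
```python
from rig import *
from h import *
d={n:capture(n) for n in("scene","side")};pickle.dump(d,open("c2.pkl","wb"))
S,D=d["scene"]["frame"],d["side"]["frame"];print(read_state()["force"])
cv2.imwrite("pics/crop2.png",np.hstack([cv2.resize(S[160:310,255:500],(490,300),interpolation=2),cv2.resize(D[200:470,230:400],(340,540),interpolation=2)[:300]])[:,:,::-1])
B={"scene":(425,165,490,215),"side":(230,370,330,475)}
for n,c in d.items():
    m=masks(c["frame"]);print(n,blobs(m["red"],B[n]))
```

```text
[ 0.65278234  0.58445969 -0.82166071]
scene [(np.int32(27), [465.1, 180.2], [463, 177, 5, 8]), (np.int32(31), [434.4, 188.2], [432, 185, 5, 9])]
side [(np.int32(56), [294.6, 389.5], [287, 387, 16, 6]), (np.int32(21), [231.1, 397.7], [230, 395, 4, 7]), (np.int32(87), [285.3, 447.7], [276, 445, 19, 8])]
```

View pics/crop2.png

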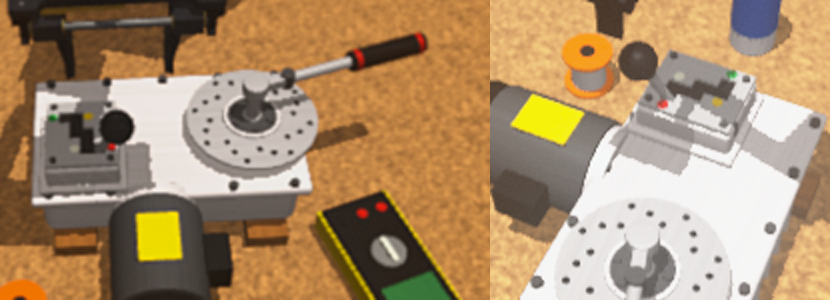

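The knob now sits over the red dot (scene (313,223)), and the wrench hasn't moved. Next I move to above the grip.

{"op": "play_rows", "data": {
  "commands": [
    [[-0.02, 0.038, 0], [0, 0, -0.16]],
    [[-0.04, 0.076, 0], [0, 0, -0.32]],
    [[-0.06, 0.114, 0], [0, 0, -0.48]],
    [[-0.08, 0.152, 0], [0, 0, -0.65]],
    [[-0.1, 0.19, 0], [0, 0, -0.81]],
    [[-0.12, 0.228, 0], [0, 0, -0.97]],
    [[-0.138, 0.266, 0], [0, 0, -1.13]],
    [[-0.155, 0.304, 0], [0, 0, -1.297]],
    [[-0.155, 0.304, 0], [0, 0, -1.297]],
    [[-0.155, 0.304, 0], [0, 0, -1.297]]
  ]
}}

```text
time_s: 11.12
position: [0.4293, 0.285, 0.3101]
tcp_rot: [[0.93, -0.003, -0.368], [0.368, -0.002, 0.93], [-0.003, -1.0, -0.001]]
force: [-0.6, -0.8, 0.3]
opening: 0.998
```

Run:
```python
from rig import *
from h import *
s=read_state();c=capture("wrist")
T=np.eye(4);T[:3,:3]=s["tcp_rot"];T[:3,3]=s["position"];c["cam_to_world"]=T@c["hand_eye"]
print(s["time_s"],s["position"],s["tcp_rot"][:,0],s["joint_positions"].round(1))
for b in blobs(masks(c["frame"])["red"],(0,0,640,330)):print(b,plane(c,b[1],.172))
d=pickle.load(open("c2.pkl","rb"));print("knob",tri(d["scene"],(313.5,223.5),d["side"],(304,230.5)))
cv2.imwrite("pics/w2.png",c["frame"][:,:,::-1])
```

```text
11.125 [0.42929662 0.28499928 0.31012929] [ 0.92982627  0.36798693 -0.00295398] [21.2 17.5 93.  -0.  69.6 -0.4]
(np.int32(265), [322.4, 186.2], [306, 182, 33, 9]) [0.41346284 0.32128788 0.172     ]
(np.int32(84), [424.3, 242.8], [419, 238, 11, 10]) [0.50793931 0.30904804 0.172     ]
(np.int32(81), [423.3, 262.9], [419, 258, 10, 10]) [0.51491417 0.29300771 0.172     ]
(np.int32(213), [323.9, 286.4], [309, 280, 30, 12]) [0.44575404 0.24293566 0.172     ]
knob [ 0.58508262 -0.0238242   0.19824537]
```

View pics/w2.png

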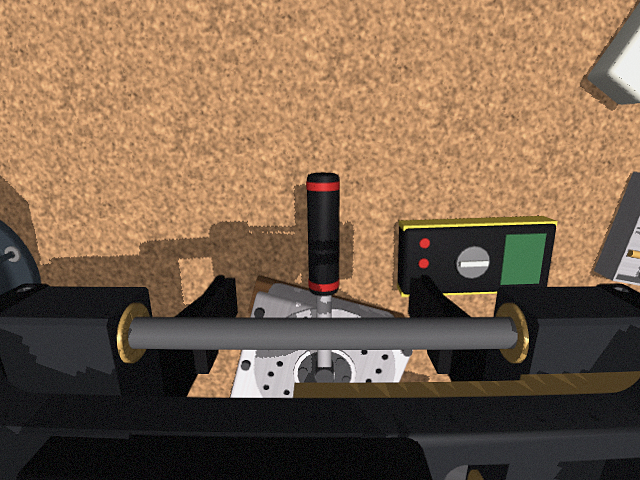

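The grip is centred between the jaws (image centre about (323,237)) and the multimeter is well clear. Next I descend and half-close the jaws to cage the bar.

{"op": "play_rows", "data": {
  "commands": [
    [[0, 0, -0.05], [0, 0, 0]],
    [[0, -0.001, -0.1], [0, 0, 0]],
    [[0, -0.001, -0.13], [0, 0, 0]],
    [[0, -0.001, -0.134], [0, 0, 0]],
    [[0, -0.001, -0.134], [0, 0, 0]]
  ]
}}

```text
time_s: 11.8
position: [0.4308, 0.2841, 0.178]
tcp_rot: [[0.931, 0.001, -0.365], [0.365, 0.0, 0.931], [0.001, -1.0, -0.0]]
force: [-0.3, 0.3, -0.4]
opening: 1.003
```

{"op": "play_rows", "data": {
  "commands": [
    [[0, 0, 0], [0, 0, 0]],
    [[0, 0, 0], [0, 0, 0]],
    [[0, 0, 0], [0, 0, 0]],
    [[0, 0, 0], [0, 0, 0]]
  ],
  "gripper": 0.042
}}

```text
time_s: 12.3
position: [0.4299, 0.2846, 0.1779]
tcp_rot: [[0.93, 0.001, -0.367], [0.367, 0.0, 0.93], [0.001, -1.0, -0.0]]
force: [-0.2, -0.1, 0.6]
opening: 0.627
```

{"op": "play_rows", "data": {
  "commands": [
    [[0.005, 0.002, 0], [0, 0, -0.03]],
    [[0.01, 0.004, 0], [0, 0, -0.06]],
    [[0.015, 0.005, 0], [0, 0, -0.1]],
    [[0.02, 0.007, 0], [0, 0, -0.13]],
    [[0.02, 0.007, 0], [0, 0, -0.13]]
  ]
}}

```text
time_s: 12.92
position: [0.4506, 0.2917, 0.1775]
tcp_rot: [[0.97, 0.001, -0.242], [0.242, 0.0, 0.97], [0.001, -1.0, 0.0]]
force: [-1.1, -0.8, 0.6]
opening: 0.478
```

{"op": "play_rows", "data": {
  "commands": [
    [[0.006, 0.001, 0], [0, 0, -0.035]],
    [[0.012, 0.002, 0], [0, 0, -0.07]],
    [[0.018, 0.003, 0], [0, 0, -0.11]],
    [[0.024, 0.004, 0], [0, 0, -0.14]],
    [[0.024, 0.004, 0], [0, 0, -0.14]]
  ]
}}

```text
time_s: 13.55
position: [0.4741, 0.2955, 0.1775]
tcp_rot: [[0.995, -0.0, -0.104], [0.104, 0.0, 0.995], [-0.0, -1.0, 0.0]]
force: [-2.7, -1.3, 0.0]
opening: 0.475
```

{"op": "play_rows", "data": {
  "commands": [
    [[0.006, 0, 0], [0, 0, -0.035]],
    [[0.012, 0.001, 0], [0, 0, -0.07]],
    [[0.017, 0.001, 0], [0, 0, -0.1]],
    [[0.017, 0.001, 0], [0, 0, -0.1]]
  ]
}}

```text
time_s: 14.05
position: [0.4918, 0.2966, 0.1776]
tcp_rot: [[1.0, 0.001, -0.004], [0.004, 0.0, 1.0], [0.001, -1.0, 0.0]]
force: [-2.0, 0.5, -0.3]
opening: 0.482
```

{"op": "play_rows", "data": {
  "commands": [
    [[0.005, 0, 0], [0, 0, -0.03]],
    [[0.01, 0, 0], [0, 0, -0.06]],
    [[0.01, 0, 0], [0, 0, -0.06]]
  ]
}}

```text
time_s: 14.42
position: [0.5017, 0.2965, 0.1776]
tcp_rot: [[0.998, 0.001, 0.056], [-0.056, 0.0, 0.998], [0.001, -1.0, 0.0]]
force: [-2.1, -0.1, -0.1]
opening: 0.485
```

{"op": "play_rows", "data": {
  "commands": [
    [[0.004, 0, 0], [0, 0, -0.025]],
    [[0.008, -0.001, 0], [0, 0, -0.05]],
    [[0.008, -0.001, 0], [0, 0, -0.05]]
  ]
}}

```text
time_s: 14.8
position: [0.5096, 0.2957, 0.1776]
tcp_rot: [[0.994, 0.001, 0.106], [-0.106, 0.001, 0.994], [0.001, -1.0, 0.001]]
force: [-1.9, 0.9, -0.5]
opening: 0.482
```

{"op": "play_rows", "data": {
  "commands": [
    [[0.004, -0.001, 0], [0, 0, -0.025]],
    [[0.008, -0.001, 0], [0, 0, -0.05]],
    [[0.008, -0.001, 0], [0, 0, -0.05]]
  ]
}}

```text
time_s: 15.18
position: [0.5153, 0.2946, 0.1773]
tcp_rot: [[0.988, -0.004, 0.156], [-0.156, -0.0, 0.988], [-0.004, -1.0, -0.001]]
force: [-7.3, 1.1, 2.3]
opening: 0.487
```

{"op": "play_rows", "data": {
  "commands": [
    [[0.002, 0, 0], [0, 0, -0.01]],
    [[0.004, -0.001, 0], [0, 0, -0.02]],
    [[0.004, -0.001, 0], [0, 0, -0.02]]
  ]
}}

```text
time_s: 15.55
position: [0.5169, 0.2941, 0.177]
tcp_rot: [[0.984, -0.009, 0.175], [-0.175, 0.0, 0.984], [-0.009, -1.0, -0.001]]
force: [-9.5, 3.5, 4.5]
opening: 0.485
```

{"op": "play_rows", "data": {
  "commands": [
    [[0.002, 0, 0], [0, 0, -0.015]],
    [[0.004, -0.001, 0], [0, 0, -0.03]],
    [[0.006, -0.001, 0], [0, 0, -0.04]],
    [[0.006, -0.001, 0], [0, 0, -0.04]]
  ]
}}

```text
time_s: 16.05
position: [0.5192, 0.2933, 0.1766]
tcp_rot: [[0.977, -0.017, 0.214], [-0.214, -0.0, 0.977], [-0.017, -1.0, -0.004]]
force: [-16.4, 4.7, 6.6]
opening: 0.484
```

{"op": "play_rows", "data": {
  "commands": [
    [[0.002, 0, 0], [0, 0, -0.015]],
    [[0.004, -0.001, 0], [0, 0, -0.03]],
    [[0.006, -0.001, 0], [0, 0, -0.04]],
    [[0.006, -0.001, 0], [0, 0, -0.04]]
  ]
}}

```text
time_s: 16.55
position: [0.525, 0.2923, 0.1766]
tcp_rot: [[0.967, -0.018, 0.253], [-0.253, -0.0, 0.967], [-0.017, -1.0, -0.005]]
force: [-15.9, 5.0, 6.6]
opening: 0.483
```

Force has levelled off at about 17 N while the handle keeps moving, so it's breaking over. I go on another 16 mm, well short of the stop (55 mm).

{"op": "play_rows", "data": {
  "commands": [
    [[0.003, -0.001, 0], [0, 0, -0.02]],
    [[0.006, -0.002, 0], [0, 0, -0.045]],
    [[0.009, -0.002, 0], [0, 0, -0.07]],
    [[0.009, -0.002, 0], [0, 0, -0.07]]
  ]
}}

```text
time_s: 17.05
position: [0.5339, 0.2901, 0.1765]
tcp_rot: [[0.947, -0.018, 0.32], [-0.32, -0.001, 0.947], [-0.017, -1.0, -0.006]]
force: [-16.8, 3.4, 7.1]
opening: 0.485
```

{"op": "play_rows", "data": {
  "commands": [
    [[0.003, -0.001, 0], [0, 0, -0.02]],
    [[0.006, -0.002, 0], [0, 0, -0.045]],
    [[0.008, -0.003, 0], [0, 0, -0.06]],
    [[0.008, -0.003, 0], [0, 0, -0.06]]
  ]
}}

```text
time_s: 17.55
position: [0.5419, 0.2876, 0.1766]
tcp_rot: [[0.926, -0.018, 0.376], [-0.376, 0.0, 0.927], [-0.017, -1.0, -0.006]]
force: [-16.1, 6.2, 7.8]
opening: 0.488
```

Run:
```python
from rig import *
from h import *
s=read_state();print(s["position"],s["force"])
S=capture("scene");D=capture("side")
cv2.imwrite("pics/brk.png",np.hstack([cv2.resize(S["frame"][160:260,340:490],(450,300),interpolation=2),cv2.resize(D["frame"][300:450,220:370],(300,300),interpolation=2)])[:,:,::-1])
```

```text
[0.54190752 0.28763764 0.1765729 ] [-16.1149302    6.2201509    7.77895643]
```

View pics/brk.png

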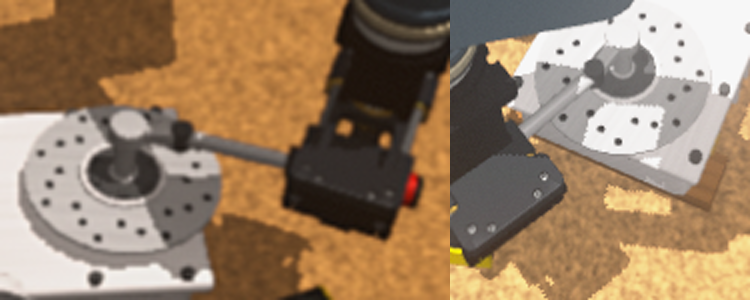

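The scene view shows the handle bent at the hinge (around crop (182,135)). Next I let it back slowly.

{"op": "play_rows", "data": {
  "commands": [
    [[-0.004, 0.001, 0], [0, 0, 0.03]],
    [[-0.008, 0.003, 0], [0, 0, 0.06]],
    [[-0.012, 0.004, 0], [0, 0, 0.09]],
    [[-0.016, 0.005, 0], [0, 0, 0.12]],
    [[-0.02, 0.006, 0], [0, 0, 0.14]],
    [[-0.024, 0.006, 0], [0, 0, 0.17]],
    [[-0.028, 0.006, 0], [0, 0, 0.18]],
    [[-0.032, 0.007, 0], [0, 0, 0.2]],
    [[-0.035, 0.007, 0], [0, 0, 0.2]],
    [[-0.035, 0.007, 0], [0, 0, 0.2]]
  ]
}}

```text
time_s: 18.9
position: [0.514, 0.2939, 0.1775]
tcp_rot: [[0.983, -0.002, 0.185], [-0.185, 0.001, 0.983], [-0.002, -1.0, 0.0]]
force: [-4.9, 3.1, 0.8]
opening: 0.481
```

{"op": "play_rows", "data": {
  "commands": [
    [[-0.003, 0.001, 0], [0, 0, 0]],
    [[-0.006, 0.001, 0], [0, 0, 0]],
    [[-0.008, 0.001, 0], [0, 0, 0]],
    [[-0.008, 0.001, 0], [0, 0, 0]]
  ]
}}

```text
time_s: 19.4
position: [0.5075, 0.2944, 0.1778]
tcp_rot: [[0.983, 0.002, 0.184], [-0.184, 0.0, 0.983], [0.001, -1.0, 0.0]]
force: [0.3, -0.7, 0.6]
opening: 0.481
```

{"op": "play_rows", "data": {
  "commands": [
    [[0, 0, 0], [0, 0, 0]],
    [[0, 0, 0], [0, 0, 0]],
    [[0, 0, 0], [0, 0, 0]]
  ],
  "gripper": 0.087
}}

```text
time_s: 19.77
position: [0.507, 0.2945, 0.1775]
tcp_rot: [[0.983, 0.0, 0.184], [-0.184, 0.0, 0.983], [0.0, -1.0, 0.0]]
force: [-0.7, -0.8, 0.4]
opening: 0.738
```

{"op": "play_rows", "data": {
  "commands": [
    [[0, 0, 0.03], [0, 0, 0]],
    [[0, 0, 0.08], [0, 0, 0]],
    [[0, 0, 0.13], [0, 0, 0]],
    [[-0.05, 0.03, 0.15], [0, 0, 0]],
    [[-0.1, 0.06, 0.15], [0, 0, 0]],
    [[-0.14, 0.1, 0.15], [0, 0, 0]],
    [[-0.16, 0.13, 0.15], [0, 0, 0]],
    [[-0.16, 0.13, 0.15], [0, 0, 0]]
  ]
}}

```text
time_s: 20.78
position: [0.3451, 0.426, 0.3277]
tcp_rot: [[0.984, 0.0, 0.18], [-0.18, 0.0, 0.984], [0.0, -1.0, 0.0]]
force: [-0.2, -0.6, -0.3]
opening: 1.002
```

Run:
```python
from rig import *
from h import *
s=read_state();print(s["time_s"],s["position"],s["force"])
d={n:capture(n) for n in("scene","side")}
S,D=d["scene"],d["side"];o=pickle.load(open("c1.pkl","rb"))
cv2.imwrite("pics/end.png",np.hstack([cv2.resize(S["frame"][160:360,180:500],(480,300),interpolation=2),cv2.resize(D["frame"][150:450,130:400],(270,300))])[:,:,::-1])
B={"scene":(425,170,500,255),"side":(195,350,300,475)}
for n,c in d.items():print(n,blobs(masks(c["frame"])["red"],B[n]))
```

```text
20.775 [0.3451325  0.42604839 0.3276861 ] [-0.19876136 -0.6476029  -0.26473931]
scene [(np.int32(34), [440.4, 206.1], [439, 202, 4, 10]), (np.int32(29), [477.3, 209.2], [476, 205, 4, 9])]
side []
```

View pics/end.png

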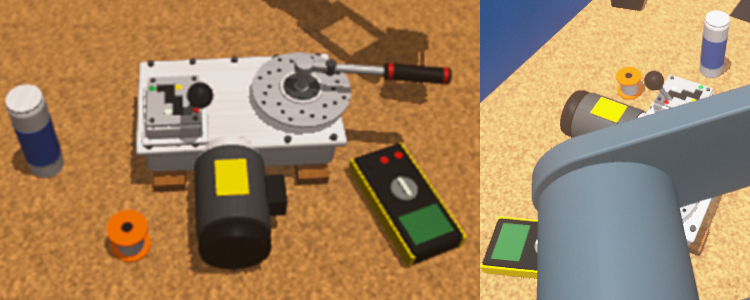

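Run:
```python
from rig import *
from h import *
S=capture("scene");o=pickle.load(open("c1.pkl","rb"))["scene"];o2=pickle.load(open("c2.pkl","rb"))["scene"]
for c,p,q in((o,(434.4,188.1),(465.2,180.1)),(S,(440.4,206.1),(477.3,209.2))):
    a,b=plane(c,p,.176),plane(c,q,.176);u=(b-a)[:2]/np.linalg.norm(b-a);w=np.array([.4925,.128])-a[:2]
    print(np.degrees(np.arctan2(u[1],u[0])),"miss of bolt",u[0]*w[1]-u[1]*w[0])
for c in(o2,S):print(blobs(masks(c["frame"])["dark"],(295,205,325,240),60))
for box in((400,250,500,340),(245,295,285,335),(180,210,225,280)):
    x0,y0,x1,y1=box;print(box,np.abs(S["frame"][y0:y1,x0:x1].astype(int)-o["frame"][y0:y1,x0:x1]).mean())
hand_in()
```

```text
111.45011306849601 miss of bolt 0.0021228547958587543
85.5346097698253 miss of bolt 0.0019002023895445894
[(np.int32(89), [297.8, 229.4], [295, 217, 8, 20]), (np.int32(209), [312.6, 223.4], [305, 216, 16, 16])]
[(np.int32(200), [312.7, 223.4], [305, 216, 16, 16]), (np.int32(72), [297.8, 229.2], [295, 218, 8, 18])]
(400, 250, 500, 340) 2.6386666666666665
(245, 295, 285, 335) 1.5258333333333334
(180, 210, 225, 280) 1.6677248677248677
the job is handed in; nothing more can be done
```

The job is handed in at about 21 s: the selector is in Park and the wrench has broken over once and sprung straight again.

- **Selector:** I worked the lever through all five legs. The last push into Park met the slot's end at about 12 N, at roughly 0.30 rad lean across the gate. The knob's image position (312.6, 223.4) was the same before and after the wrench work, so it stayed in Park.
- **Wrench:** I pushed the grip clockwise. The hub play and bolt run-down took about 2–3 N. The force then rose and held at about 17 N over the last 23 mm or so of travel, roughly 0.18 rad of bend against the 0.42 rad stop. The picture showed the handle bent at the hinge. I eased it back under control and let go.
- **Straight again:** The grip's line passes 1.9 mm from the bolt axis, against 2.1 mm at the start. The handle ended about 26° clockwise of where it began.
- **Other objects:** The multimeter, spool and spray can look unchanged from the first picture, and the arm ended clear of everything.

**One disagreement:** at the start the knob measured about 10 mm less far right than the stated green-notch lean gives (about -0.19 rad instead of -0.28). It had no effect on the shift. The final side view was blocked by the arm, so the last wrench and Park checks rest on the scene camera alone.

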